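# Set up brass blanks for shared viewing at the setter's microscope

## Robot

A 7-joint arm with a two-finger parallel gripper is mounted at the origin on the work surface. World frame = base frame: x ahead of the robot, y to its left, z up, the work surface at z = 0. Lengths are in mm, angles in degrees, forces in N, time in s.
With the tool pointing down it reaches from about 425 to 825 mm from the base axis. Payload 3.6 kg.
Tool frame: the origin (TCP) lies between the finger pads; the fingertips stand 17 mm ahead of it and the grasp point (between the pads) lies 2 mm behind it; z points along the fingers, y is the line along which they close (so a half turn about z gives the same grasp; the last joint's range is limited). The gripper opens to 93 mm and grips with 3 to 60 N. Pads are 15 mm wide; open, the fingers measure 128 mm over their backs; the gripper's body (75 mm by 188 mm) begins 65 mm behind the grasp point.
Start: joints at [-71.419, 35.231, -0.722, 81.555, 0.464, 63.22, -2.315], TCP at [223.338, 610.396, 235.64] pointing down, gripper open.
Joint ranges: [-178.69, 178.69], [-17.37, 117.87], [-77.05, 75.6], [15.02, 138.74], [-78.02, 258.01], [0.78, 113.62], [-162.83, 162.83]. Speed limits (degrees/s): [159.86, 159.86, 180, 180, 180, 180, 180].

## Interface

Orientations are given as a 3x3 rotation matrix whose columns are the frame's x, y, z axes.
In Python, from plant import env gives the robot as it stands. The module is installed in compiled form; this text tells all that it offers.
- The arm moves only by the tool servo_tool, never from a script. Its argument "motion" is a list of rows, each a list of 5 numbers: the finger opening in mm, from 0 to 93, then the shift along the tool's x, y, z in mm, then the turn about the tool's z in rad. In form: [[gripper, tx, ty, tz, twist], ...]. A call has 1 to 12 rows; each row shifts and turns the commanded pose from where the row before left it, along the tool's axes as they then stand; what a row does not reach is not made up. A row lasts 1/10 s, in which the tool goes at most 50 mm and 8.59 degrees, less where a joint would pass 70% of its speed; a pose out of reach is approached as far as the arm can. A call with a gripper value outside its range is refused whole. The fingers move at their own pace and stop on an object; the grip force is fixed at half the most. Time passes only in rows, so rows that do not move let the fingers close. It gives the time, the measured TCP pose, the force, the opening and the grip force at its end, in the units of the state.
- env.get_obs(): the state, without advancing time (a new reading comes with each control period).
- env.get_image(name): name is "side" or "top"; returns the picture (420x560x3 uint8, blue, green, red); there is no depth.
- env.camera_params(name): a dict with "fx", "fy", "cx", "cy" (pixels), "R" (3x3) and "t" (3): a world point X has camera coordinates R X + t. Camera axes: x right, y down, z forward; pixel columns grow to the right and rows downward; lengths in mm; the calibration is good to about 2 mm. A picture is of the moment at which its call begins. camera_params takes no time and is no camera call.
- env.finish_job(): hands the job in; it is judged then, once.
The state is a dict: "clock": time; "joint_positions": joint angles; "dq": joint speeds; "effort": joint torques, N m; "ee_pos": TCP position; "tcp_rot": TCP orientation; "ft_force": force on the tool from outside, world axes, zero at the start; "wrist_torque": the same for the moment, N m; "opening": opening from 0.0 (shut) to 1.0 (fully open); "grasp_force": force on a finger pad.
Only numpy, scipy, OpenCV 4.12 (cv2) and the standard library are available. Lean on these libraries where they do the work, as an engineer would, in place of code of your own. Each camera call takes 0.05 s, during which the arm holds its last target. There are 200 camera calls.

## Task

Draw the microscope's specimen plate out and lay all the brass pendant blanks from the casting tray on it, side by side and not on top of one another, leaving the silver-grey blanks and copper buttons in the tray. Then slide the loaded plate fully home under the objective, and set the light-path rod to its middle click so that both the eyepieces and the camera see. Leave the mug, jar and screwdriver alone.

Things in the scene. Friction and masses are not known exactly. Their poses are not given: they have to be found in the camera images.
- scope: White stereo microscope, fixed, side-on to you: pillar (326 mm tall) at x +30, y +135 mm, eyepieces lean to -y. Origin: on the bench under the optical axis; x points away from the robot, z up. Base 16 mm thick, x -355 to +105, y +-95 mm. Objective 134 mm above the bench, zoom body (radius 42) to 232, prism box 90 x 90 mm to 288, camera to 368 mm. In front of x = -45 mm stand only plate and rod
- plate (a joint): the microscope's gliding specimen plate on rails: 0 = fully home under the objective, grows to 0.170 m as it is drawn straight along the scope's -x, towards the robot; slides with about 1.5 N and stays where it is left; starts 0 to 0.06 out. Its face is clear of the head for a gripper from above when about fully out
- plate_top (a point): centre of the black plate's upper face (34 mm above the bench); axes as the scope's. The face inside the rim measures 102 mm in x and 162 mm in y; the aluminium rim is 4 mm thick and rises 6 mm above the face
- plate_handle (a point): grip point, 58 mm above the bench, of the plate's upright steel handle post, 12 mm thick, which stands 140 mm in front (-x) of the plate's centre and rises from 32 mm above the bench to a black ball end (13 mm wide) at 72 mm. Take it from above, closing along the scope's y
- rod (a joint): the microscope's light-path rod: 0 = pushed in (eyepieces only), 0.012 m = middle click (eyepieces and camera), 0.024 = right out (camera only); grows as it is pulled along the scope's -x. A sprung detent holds it at each of the three and draws it in from about 5 mm either side; about 5 N pulls it out of a click. Starts pushed in
- rod_knob (a point): centre of the red knob on that rod: a cylinder 18 mm thick, 14 mm long, axis along the scope's x, 262 mm above the bench, on a steel rod 8 mm thick from the robot-facing side of the prism box; rod in, the knob's centre is 30 mm off that face. Free from above and at both sides: take it from above, closing along the scope's y
- tray: fixed grey casting tray, 208 x 264 mm outside, floor 4 mm thick, with a low rim: walls 4 mm thick rise only 5 mm above the floor; origin: centre of its underside, x along the 208 mm side. Holds all the loose castings, mixed
- brass1: Yellow brass pendant blank: a block 28 x 18 x 12 mm (x, y, z) with a round bezel 14 mm wide and 3 mm high on top; 15 mm tall in all, about 55 g. Origin at mid-height (7.5 mm above its underside), x along its length, z up through the bezel. At the start it lies flat in the tray at any yaw; 3 to 5 of the five are present
- brass2: Yellow brass pendant blank: a block 28 x 18 x 12 mm (x, y, z) with a round bezel 14 mm wide and 3 mm high on top; 15 mm tall in all, about 55 g. Origin at mid-height (7.5 mm above its underside), x along its length, z up through the bezel. At the start it lies flat in the tray at any yaw; 3 to 5 of the five are present
- brass3: Yellow brass pendant blank: a block 28 x 18 x 12 mm (x, y, z) with a round bezel 14 mm wide and 3 mm high on top; 15 mm tall in all, about 55 g. Origin at mid-height (7.5 mm above its underside), x along its length, z up through the bezel. At the start it lies flat in the tray at any yaw; 3 to 5 of the five are present
- brass4: Yellow brass pendant blank: a block 28 x 18 x 12 mm (x, y, z) with a round bezel 14 mm wide and 3 mm high on top; 15 mm tall in all, about 55 g. Origin at mid-height (7.5 mm above its underside), x along its length, z up through the bezel. At the start it lies flat in the tray at any yaw; 3 to 5 of the five are present
- brass5: Yellow brass pendant blank: a block 28 x 18 x 12 mm (x, y, z) with a round bezel 14 mm wide and 3 mm high on top; 15 mm tall in all, about 55 g. Origin at mid-height (7.5 mm above its underside), x along its length, z up through the bezel. At the start it lies flat in the tray at any yaw; 3 to 5 of the five are present
- silver1: Silver-grey pendant blank: a block 28 x 18 x 12 mm (x, y, z) with a round bezel 14 mm wide and 3 mm high on top; 15 mm tall in all, about 55 g. Origin at mid-height (7.5 mm above its underside), x along its length, z up through the bezel. At the start it lies flat in the tray at any yaw; 3 or 4 of the four are present
- silver2: Silver-grey pendant blank: a block 28 x 18 x 12 mm (x, y, z) with a round bezel 14 mm wide and 3 mm high on top; 15 mm tall in all, about 55 g. Origin at mid-height (7.5 mm above its underside), x along its length, z up through the bezel. At the start it lies flat in the tray at any yaw; 3 or 4 of the four are present
- silver3: Silver-grey pendant blank: a block 28 x 18 x 12 mm (x, y, z) with a round bezel 14 mm wide and 3 mm high on top; 15 mm tall in all, about 55 g. Origin at mid-height (7.5 mm above its underside), x along its length, z up through the bezel. At the start it lies flat in the tray at any yaw; 3 or 4 of the four are present
- silver4: Silver-grey pendant blank: a block 28 x 18 x 12 mm (x, y, z) with a round bezel 14 mm wide and 3 mm high on top; 15 mm tall in all, about 55 g. Origin at mid-height (7.5 mm above its underside), x along its length, z up through the bezel. At the start it lies flat in the tray at any yaw; 3 or 4 of the four are present
- button1: Copper casting button: a stub 24 mm across and 14 mm tall with a tapering top, standing in the tray; origin at mid-height
- button2: Copper casting button: a stub 24 mm across and 14 mm tall with a tapering top, standing in the tray; origin at mid-height
- mug: Metal mug, 80 mm wide, 95 mm tall, beyond the tray's left side; origin: centre of its underside. Leave alone
- jar: Amber jar with a red cap, 52 mm wide, 65 mm tall, at the back; origin: centre of its underside. Leave alone
- screwdriver: Red-handled screwdriver, 160 mm long, lying on the bench behind the tray. Leave alone

How it is judged (in metres and radians):
On the way, in this order (a step that is already met when the one before it is completed fails the run):
1. every brass blank lies on the specimen plate (x of brass1 in the frame of plate_top between -0.05 and 0.05 m and y of brass1 in the frame of plate_top between -0.08 and 0.08 m and z of brass1 in the frame of plate_top between 0 and 0.017 m and x of brass2 in the frame of plate_top between -0.05 and 0.05 m and y of brass2 in the frame of plate_top between -0.08 and 0.08 m and z of brass2 in the frame of plate_top between 0 and 0.017 m and x of brass3 in the frame of plate_top between -0.05 and 0.05 m and y of brass3 in the frame of plate_top between -0.08 and 0.08 m and z of brass3 in the frame of plate_top between 0 and 0.017 m and x of brass4 in the frame of plate_top between -0.05 and 0.05 m and y of brass4 in the frame of plate_top between -0.08 and 0.08 m and z of brass4 in the frame of plate_top between 0 and 0.017 m and x of brass5 in the frame of plate_top between -0.05 and 0.05 m and y of brass5 in the frame of plate_top between -0.08 and 0.08 m and z of brass5 in the frame of plate_top between 0 and 0.017 m and value of joint plate above 0.03 m), for 0.2 s.
2. the loaded plate is slid home under the objective (x of brass1 in the frame of plate_top between -0.05 and 0.05 m and y of brass1 in the frame of plate_top between -0.08 and 0.08 m and z of brass1 in the frame of plate_top between 0 and 0.017 m and x of brass2 in the frame of plate_top between -0.05 and 0.05 m and y of brass2 in the frame of plate_top between -0.08 and 0.08 m and z of brass2 in the frame of plate_top between 0 and 0.017 m and x of brass3 in the frame of plate_top between -0.05 and 0.05 m and y of brass3 in the frame of plate_top between -0.08 and 0.08 m and z of brass3 in the frame of plate_top between 0 and 0.017 m and x of brass4 in the frame of plate_top between -0.05 and 0.05 m and y of brass4 in the frame of plate_top between -0.08 and 0.08 m and z of brass4 in the frame of plate_top between 0 and 0.017 m and x of brass5 in the frame of plate_top between -0.05 and 0.05 m and y of brass5 in the frame of plate_top between -0.08 and 0.08 m and z of brass5 in the frame of plate_top between 0 and 0.017 m and value of joint plate below 0.005 m), for 0.2 s.
At the end, for the whole second after the job is handed in: Each brass blank lies still on the plate inside the rim (centre within 50 mm of the plate's centre in x, 80 mm in y), none on another (under 17 mm above the face); plate home within 5 mm; rod at rest at its middle click (9 to 15 mm out); silver-grey blanks and buttons in the tray (all of step 2 and linear speed of each of brass1, brass2, brass3, brass4, brass5 below 0.02 m/s and value of joint rod between 0.009 and 0.015 m and velocity of joint rod between -0.01 and 0.01 m/s and x of silver1 in the frame of tray between -0.099 and 0.099 m and y of silver1 in the frame of tray between -0.127 and 0.127 m and z of silver1 in the frame of tray between 0.004 and 0.03 m and x of silver2 in the frame of tray between -0.099 and 0.099 m and y of silver2 in the frame of tray between -0.127 and 0.127 m and z of silver2 in the frame of tray between 0.004 and 0.03 m and x of silver3 in the frame of tray between -0.099 and 0.099 m and y of silver3 in the frame of tray between -0.127 and 0.127 m and z of silver3 in the frame of tray between 0.004 and 0.03 m and x of silver4 in the frame of tray between -0.099 and 0.099 m and y of silver4 in the frame of tray between -0.127 and 0.127 m and z of silver4 in the frame of tray between 0.004 and 0.03 m and x of button1 in the frame of tray between -0.099 and 0.099 m and y of button1 in the frame of tray between -0.127 and 0.127 m and z of button1 in the frame of tray between 0.004 and 0.03 m and x of button2 in the frame of tray between -0.099 and 0.099 m and y of button2 in the frame of tray between -0.127 and 0.127 m and z of button2 in the frame of tray between 0.004 and 0.03 m); the robot touches nothing.
It fails at once if the mug is knocked aside (more than 30 mm) (distance of mug from where it was at the start of the episode above 0.03 m).
It fails at once if the jar is knocked aside (more than 30 mm) (distance of jar from where it was at the start of the episode above 0.03 m).
It fails at once if the screwdriver is knocked aside (more than 30 mm) (distance of screwdriver from where it was at the start of the episode above 0.03 m).
Of brass1, brass2, brass3, brass4, brass5 only 3 to 5 are there at a start; the rules pass over those that are not, and their reading is None.
Of silver1, silver2, silver3, silver4 only 3 to 4 are there at a start; the rules pass over those that are not, and their reading is None.
At some moment in a run one of brass1, brass2, brass3, brass4, brass5 may be knocked a few centimetres aside while the robot is not near it.
Once in a run the grip may slacken for a moment while it holds something.
It also fails if it takes over 210 s, if anything falls off the work surface, if the arm or the gripper's body presses on something with over 40 N, if the wrist force passes 120 N, or if a joint passes its speed limit or range.

## Working session

There is one attempt and no reset: what is moved stays moved. The work goes in short steps, Python scripts to look and compute and a tool call to move; the robot and the scene stay as the last step left them, time stands still between calls to the robot, and variables do not carry over. Pictures are saved under pics/ and viewed, at most 14 in all, crops included, and the job is handed in when it is done.

Besides the shell and the picture viewer there is one more tool, called after ">>>" as name(argument=value, ...), one argument or row to a line, values as JSON. servo_tool: Moves the arm, as the interface text tells. Its arguments: {"type":"object","properties":{"motion":{"type":"array","items":{"type":"array","items":{"type":"number"}}}},"required":["motion"]}

```bash
mkdir -p pics
python3 - <<'E'
from plant import env
import cv2,numpy as np
o=env.get_obs();print(o['clock'],o['ee_pos'],o['tcp_rot'],o['opening'])
for n in('top','side'):
    cv2.imwrite(f'pics/{n}0.png',env.get_image(n));p=env.camera_params(n);print(n,p)
E
```

```text
0.0 [223.12418865 609.72232834 234.50210633] [[-9.39125757e-01  3.43572632e-01 -8.11282521e-04]
 [ 3.43573585e-01  9.39122733e-01 -2.38389446e-03]
 [-5.71470368e-05 -2.51751194e-03 -9.99996829e-01]] 0.9997888515021818
top {'fx': 523.2394017441835, 'fy': 523.2394017441835, 'cx': 271.7895707215078, 'cy': 202.37503910582444, 'R': array([[-0.06350387, -0.99798095, -0.00113608],
       [-0.97216708,  0.06211844, -0.22590368],
       [ 0.22551814, -0.0132413 , -0.97414898]]), 't': array([ 158.08877872,  647.48583527, 1277.73000952])}
side {'fx': 410.09865903457705, 'fy': 410.09865903457705, 'cx': 275.7066959628044, 'cy': 210.5804929925685, 'R': array([[-0.91404409, -0.40498903,  0.02252306],
       [-0.22351137,  0.45656384, -0.86115743],
       [ 0.3384761 , -0.79217002, -0.50783914]]), 't': array([604.01382715, 217.31722195, 914.37211508])}
```

View pics/top0.png

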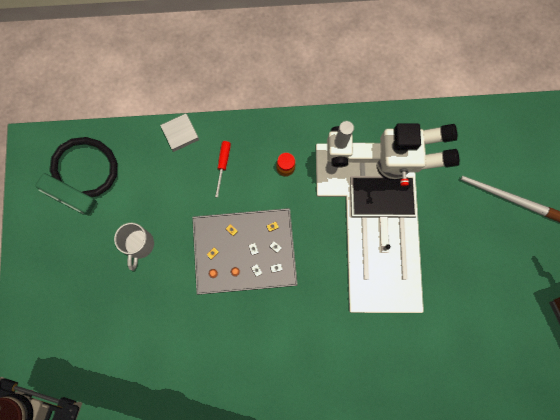

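View pics/side0.png

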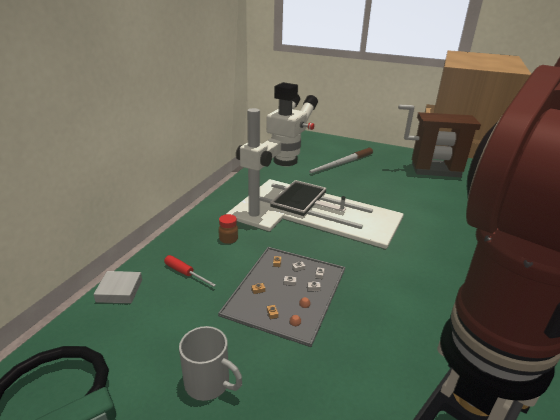

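The top view shows three brass blanks at about (232,230), (272,227) and (212,253). Four silver blanks sit near (253–277, 247–271), with buttons at (213,273) and (235,271). The plate is at (383,197), the handle ball at (387,247) and the red knob at (405,182).

```bash
cat > h.py <<'E'
from plant import env
import cv2,numpy as np
def ray(n,u,v,z):
    p=env.camera_params(n);R,t=p['R'],p['t'];c=-R.T@t
    d=R.T@np.array([(u-p['cx'])/p['fx'],(v-p['cy'])/p['fy'],1.]);return (c+d*(z-c[2])/d[2])[:2]
def proj(n,X):
    p=env.camera_params(n);q=p['R']@np.array(X,float)+p['t'];return p['cx']+p['fx']*q[0]/q[2],p['cy']+p['fy']*q[1]/q[2]
def blobs(n,im,lo,hi,box,amin,z):
    """colour blobs: area, pixel centre, world xy and yaw of the long side on plane z"""
    x0,y0,x1,y1=box;m=cv2.inRange(cv2.cvtColor(im,cv2.COLOR_BGR2HSV),lo,hi)
    k=np.zeros_like(m);k[y0:y1,x0:x1]=m[y0:y1,x0:x1];out=[]
    k=cv2.resize(k,None,fx=1,fy=1)
    for c in cv2.findContours(k,cv2.RETR_EXTERNAL,cv2.CHAIN_APPROX_NONE)[0]:
        a=cv2.contourArea(c)
        if a<amin: continue
        w=np.array([ray(n,u,v,z) for u,v in c[:,0]],np.float32)
        r=cv2.minAreaRect(w);b=cv2.boxPoints(r);e=max(b[1]-b[0],b[2]-b[1],key=np.linalg.norm)
        px=cv2.minAreaRect(c)[0]
        out.append((a,np.round(px,1),np.round(r[0],1),np.round(r[1],1),round(np.degrees(np.arctan2(e[1],e[0]))%180,1)))
    return out
BR=((18,120,100),(35,255,255))
E
python3 - <<'E'
from h import *
im=cv2.imread('pics/top0.png')
for b in blobs('top',im,*BR,(190,205,300,295),15,17):print('brass',b)
for b in blobs('top',im,(0,0,150),(180,60,255),(200,215,290,285),15,17):print('silver',b)
for b in blobs('top',im,(0,120,100),(15,255,255),(190,205,300,295),15,14):print('button',b)
for b in blobs('top',im,(0,150,100),(8,255,255),(395,165,415,195),10,268):print('knob',b)
for b in blobs('top',im,(0,0,0),(180,255,50),(345,170,420,220),300,34):print('plate',b)
for b in blobs('top',im,(0,0,0),(180,255,60),(375,235,400,260),3,72):print('ball',b)
g=cv2.inRange(cv2.cvtColor(im,cv2.COLOR_BGR2HSV),(0,0,130),(180,70,255))
P=[[],[]]
for v in range(230,300,5):
    x=np.flatnonzero(g[v,330:440])+330;P[0].append(ray('top',x[0],v,16));P[1].append(ray('top',x[-1]+1,v,16))
for p in P:
    f=cv2.fitLine(np.array(p,np.float32),cv2.DIST_L1,0,.01,.01).ravel();print('edge',f,np.degrees(np.arctan2(f[1],f[0])))
c=[np.flatnonzero(g[280:330,u])[-1]+281 for u in range(355,418,5)]
p=[ray('top',u,v,16) for u,v in zip(range(355,418,5),c)]
f=cv2.fitLine(np.array(p,np.float32),cv2.DIST_L1,0,.01,.01).ravel();print('front',f,np.degrees(np.arctan2(f[1],f[0])))
cv2.imwrite('pics/c1.png',np.vstack([cv2.resize(im[200:300,180:310],(520,400),interpolation=2)[:300],cv2.resize(im[165:260,335:430],(520,300),interpolation=2)]))
E
```

```text
brass (61.0, array([212.5, 253. ]), array([542.7, 280.5]), array([17.1, 27.7]), np.float32(132.2))
brass (59.5, array([231.3, 229.8]), array([601.7, 228.3]), array([27. , 16.9]), np.float32(41.5))
brass (54.0, array([272.2, 226.2]), array([604.3, 118.8]), array([17.6, 27.4]), np.float32(108.5))
silver (6068.5, array([244.5, 249.5]), array([548. , 196.7]), array([238.3, 183.3]), np.float32(86.4))
button (46.0, array([212.5, 273. ]), array([490.5, 282.8]), array([20.6, 20.1]), np.float32(42.0))
button (43.0, array([234.5, 271. ]), array([492. , 225.1]), array([18.4, 20.9]), np.float32(177.2))
knob (15.5, array([404.5, 183.5]), array([ 635.5, -177.8]), array([15.8,  6.9]), np.float32(86.3))
plate (1001.5, array([384. , 187.7]), array([ 687.1, -185.5]), array([161.4,  94.8]), np.float32(80.3))
ball (9.0, array([387.5, 246.5]), array([ 523.3, -169.2]), array([ 7. , 11.1]), np.float32(130.2))
edge [ 9.9723428e-01 -7.4322216e-02  4.4384012e+02 -7.0960533e+01] -4.2622795
edge [ 9.9769247e-01 -6.7895100e-02  5.0172830e+02 -2.6652167e+02] -3.8930974
front [ 6.3526101e-02  9.9798018e-01  3.6184845e+02 -1.2315393e+02] 86.357765
```

View pics/c1.png

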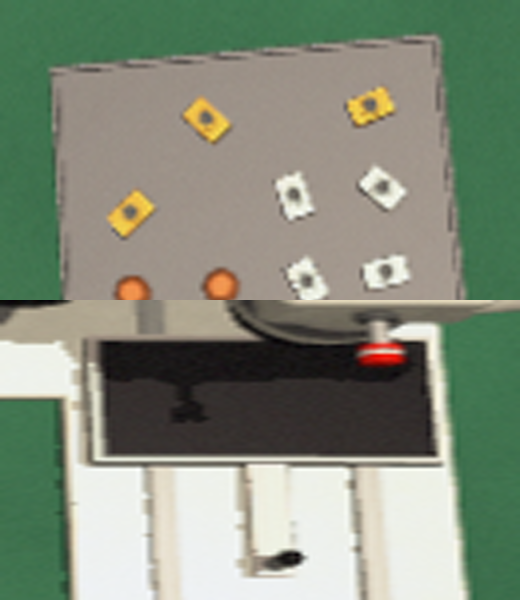

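Three well-separated brass blanks. The scope yaw is about -4°, its origin is near (713,-185), and the plate is about 50 mm out. I'll go to the handle first.

>>> servo_tool(
  motion=[
    [93,0,0,0,-0.14],
    [93,0,0,0,-0.14],
    [93,-34,-30,0,0],
    [93,-34,-30,0,0],
    [93,-34,-30,0,0],
    [93,-34,-30,0,0],
    [93,-34,-30,0,0],
    [93,-34,-30,0,0],
    [93,-34,-30,0,0],
    [93,-34,-30,0,0],
    [93,-7,-43,0,0],
    [93,-7,-43,0,0],
  ],
)

```text
clock: 1.3
ee_pos: [486.2, 262.9, 234.8]
tcp_rot: [[-0.997, 0.072, -0.001], [0.072, 0.997, -0.001], [0.001, -0.001, -1.0]]
ft_force: [1.1, 1.1, -0.3]
opening: 1.0
grasp_force: 0.0
```

>>> servo_tool(
  motion=[
    [93,-7,-43,0,0],
    [93,-7,-43,0,0],
    [93,-7,-43,0,0],
    [93,-7,-43,0,0],
    [93,-7,-43,0,0],
    [93,-7,-43,0,0],
    [93,-7,-43,0,0],
    [93,-7,-43,0,0],
    [93,-7,-43,0,0],
    [93,-7,-43,0,0],
    [93,0,0,0,0],
    [93,0,0,0,0],
  ],
)

```text
clock: 2.5
ee_pos: [524.4, -169.8, 235.1]
tcp_rot: [[-0.997, 0.074, -0.001], [0.074, 0.997, 0.001], [0.001, 0.0, -1.0]]
ft_force: [0.6, 0.7, -1.2]
opening: 1.0
grasp_force: 0.0
```

```bash
cat >> h.py <<'E'
def to(x,y,z,yaw):
    """print turn and tool-axis shift (after the turn) to bring the TCP to x,y,z with tool y at yaw (deg, mod 180)"""
    o=env.get_obs();R=o['tcp_rot'];a=np.degrees(np.arctan2(R[1,1],R[0,1]));d=(yaw-a+90)%180-90
    t=np.radians(a+d);Y=np.array([np.cos(t),np.sin(t)]);X=np.array([-Y[1],Y[0]])
    e=np.array([x,y])-o['ee_pos'][:2]
    print('clk',round(o['clock'],2),'pos',np.round(o['ee_pos'],1),'yaw',round(a,1),'| twist',round(-np.radians(d),3),'tx,ty,tz',np.round([X@e,Y@e,o['ee_pos'][2]-z],1),'F',np.round(o['ft_force'],1),'open',round(o['opening']*93,1),'grip',np.round(o['grasp_force'],1),'q7',round(o['joint_positions'][6]))
E
python3 -c "
from h import *
to(523,-170,56,86)"
```

```text
clk 2.5 pos [ 524.4 -169.8  235.1] yaw 85.8 | twist -0.004 tx,ty,tz [  1.4  -0.3 179.1] F [ 0.6  0.7 -1.2] open 93.0 grip 0.0 q7 102
```

>>> servo_tool(
  motion=[
    [60,0,0,40,0],
    [60,0,0,40,0],
    [60,0,0,40,0],
    [60,0,0,40,0],
    [60,0,0,18,0],
    [10,0,0,0,0],
    [0,0,0,0,0],
    [0,0,0,0,0],
    [0,0,0,0,0],
    [0,0,0,0,0],
    [0,0,0,0,0],
  ],
)

```text
clock: 3.6
ee_pos: [525.3, -169.1, 58.4]
tcp_rot: [[-0.997, 0.071, 0.001], [0.071, 0.997, -0.001], [-0.001, -0.001, -1.0]]
ft_force: [-0.7, -5.1, 1.1]
opening: 0.182
grasp_force: 4.0
```

>>> servo_tool(
  motion=[
    [0,0,0,0,0],
    [0,0,0,0,0],
    [0,0,0,0,0],
    [0,0,0,0,0],
  ],
)

```text
clock: 4.0
ee_pos: [525.2, -171.5, 58.3]
tcp_rot: [[-0.997, 0.073, 0.001], [0.073, 0.997, -0.003], [-0.001, -0.003, -1.0]]
ft_force: [-0.4, -5.3, 3.5]
opening: 0.119
grasp_force: 30.0
```

>>> servo_tool(
  motion=[
    [0,6,-1,0,0],
    [0,12,0,0,0],
    [0,12,0,0,0],
    [0,12,0,0,0],
    [0,12,0,0,0],
    [0,12,0,0,0],
    [0,12,0,0,0],
    [0,12,0,0,0],
    [0,12,0,0,0],
    [0,10,0,0,0],
    [0,4,0,0,0],
    [0,0,0,0,0],
  ],
)

```text
clock: 5.2
ee_pos: [409.3, -163.5, 58.3]
tcp_rot: [[-0.997, 0.073, 0.002], [0.073, 0.997, -0.002], [-0.002, -0.002, -1.0]]
ft_force: [-2.1, -6.6, 4.2]
opening: 0.121
grasp_force: 30.0
```

>>> servo_tool(
  motion=[
    [0,2,0,0,0],
    [0,2,0,0,0],
    [0,2,0,0,0],
    [0,0,0,0,0],
    [0,0,0,0,0],
  ],
)

```text
clock: 5.7
ee_pos: [406.7, -163.4, 58.3]
tcp_rot: [[-0.997, 0.072, 0.008], [0.072, 0.997, -0.004], [-0.008, -0.003, -1.0]]
ft_force: [4.3, -6.6, -1.5]
opening: 0.12
grasp_force: 30.0
```

>>> servo_tool(
  motion=[
    [60,0,0,0,0],
    [60,0,0,0,0],
    [60,0,0,0,0],
    [60,0,0,0,0],
    [60,0,0,-40,0],
    [60,0,0,-40,0],
    [60,0,0,-40,0],
    [60,0,0,-20,0],
    [60,-17,40,0,0],
    [60,-17,40,0,0],
    [60,-17,40,0,0],
    [60,-17,40,0,0],
  ],
)

```text
clock: 6.9
ee_pos: [482.3, -4.6, 197.6]
tcp_rot: [[-0.998, 0.071, -0.001], [0.071, 0.998, 0.0], [0.001, 0.0, -1.0]]
ft_force: [0.7, -0.9, 0.2]
opening: 0.647
grasp_force: 0.0
```

>>> servo_tool(
  motion=[
    [60,-17,40,0,0],
    [60,-17,40,0,0],
    [60,-17,40,0,0],
    [60,-17,40,0,0],
    [60,-5,20,0,0],
    [60,0,0,0,0],
  ],
)

```text
clock: 7.5
ee_pos: [567.1, 172.9, 196.7]
tcp_rot: [[-0.998, 0.064, -0.002], [0.064, 0.998, 0.003], [0.002, 0.003, -1.0]]
ft_force: [-0.8, 1.0, -0.5]
opening: 0.645
grasp_force: 0.0
```

Run:
```python
from h import *
im=env.get_image('top');s=env.get_image('side')
cv2.imwrite('pics/top1.png',im);cv2.imwrite('pics/side1.png',s)
to(601.7,228.3,100,131.5);to(542.7,280.5,100,42.2);to(604.3,118.8,100,18.5)
for b in blobs('top',im,*BR,(190,205,300,295),15,17):print('brass',b)
for b in blobs('top',im,(0,0,0),(180,255,60),(345,190,430,270),300,34):print('plate',b)
```

```text
clk 7.6 pos [566.9 167.1 197. ] yaw 86.0 | twist -0.795 tx,ty,tz [-66.6  22.8  97. ] F [ 0.2 -0.7 -0. ] open 60.0 grip 0.0 q7 66
clk 7.6 pos [566.9 167.1 197. ] yaw 86.0 | twist 0.764 tx,ty,tz [100.3  58.2  97. ] F [ 0.2 -0.7 -0. ] open 60.0 grip 0.0 q7 66
clk 7.6 pos [566.9 167.1 197. ] yaw 86.0 | twist 1.178 tx,ty,tz [-57.7  20.1  97. ] F [ 0.2 -0.7 -0. ] open 60.0 grip 0.0 q7 66
brass (23.0, array([210.8, 254.8]), array([538.4, 285.3]), array([17. , 14.7]), np.float32(42.0))
```

View pics/top1.png

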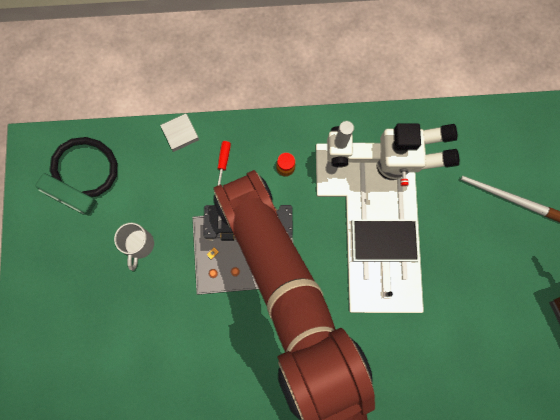

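The plate is fully out, with its face around px (386,240). The arm hides two of the blanks, so I'll check them from the side view.

Run:
```python
from h import *
im=cv2.imread('pics/top1.png');s=cv2.imread('pics/side1.png');s0=cv2.imread('pics/side0.png')
for b in blobs('top',im,(0,0,0),(180,255,80),(350,216,420,265),100,34):print('plate',b)
for q in (s0,s):
  for b in blobs('side',q,(15,100,100),(35,255,255),(220,245,350,335),12,12):print('side brass',b)
```

```text
plate (2168.5, array([385.5, 239.5]), array([ 547.3, -174.7]), array([157.9,  97.9]), np.float32(86.3))
side brass (88.5, array([272.5, 311.2]), array([544.3, 280.5]), array([18.9, 37.4]), np.float32(127.0))
side brass (70.0, array([258.2, 287.9]), array([603.8, 226.9]), array([28.1, 28.1]), np.float32(131.8))
side brass (53.5, array([276.6, 260.7]), array([606.8, 117.8]), array([17.5, 40.3]), np.float32(113.4))
side brass (87.5, array([272.5, 311.2]), array([544.3, 280.5]), array([18.9, 37.4]), np.float32(127.0))
side brass (73.0, array([258.2, 288. ]), array([603.8, 227.3]), array([28.8, 28.1]), np.float32(43.5))
side brass (56.0, array([276.5, 261. ]), array([606.7, 117.9]), array([17.4, 40.8]), np.float32(113.4))
```

>>> servo_tool(
  motion=[
    [60,0,0,0,-0.1325],
    [60,0,0,0,-0.1325],
    [60,0,0,0,-0.1325],
    [60,0,0,0,-0.1325],
    [60,0,0,0,-0.1325],
    [60,0,0,0,-0.1325],
    [50,-34,11,0,0],
    [50,-33,11,0,0],
    [50,0,0,40,0],
    [50,0,0,40,0],
    [50,0,0,40,0],
    [50,0,0,0,0],
  ],
)

```text
clock: 8.8
ee_pos: [599.2, 223.6, 71.9]
tcp_rot: [[-0.751, -0.661, -0.012], [-0.661, 0.751, -0.008], [0.014, 0.002, -1.0]]
ft_force: [-0.9, -0.7, 0.4]
opening: 0.536
grasp_force: 0.0
```

>>> servo_tool(
  motion=[
    [50,0,0,0,0],
    [50,0,0,0,0],
  ],
)

```text
clock: 9.0
ee_pos: [605.2, 228.5, 80.4]
tcp_rot: [[-0.75, -0.662, 0.004], [-0.662, 0.75, 0.001], [-0.004, -0.002, -1.0]]
ft_force: [-0.0, 0.3, -0.2]
opening: 0.535
grasp_force: 0.0
```

```bash
python3 -c "
from h import *
to(602.3,228,22,131.5)"
```

```text
clk 9.0 pos [605.2 228.5  80.4] yaw 131.4 | twist -0.001 tx,ty,tz [ 2.5  1.5 58.4] F [-0.   0.3 -0.2] open 49.7 grip 0.0 q7 98
```

>>> servo_tool(
  motion=[
    [50,2,1,30,0],
    [50,0,0,22,0],
    [50,0,0,0,0],
    [50,0,0,0,0],
    [50,0,0,0,0],
  ],
)

```text
clock: 9.5
ee_pos: [603.0, 228.9, 28.2]
tcp_rot: [[-0.749, -0.662, 0.004], [-0.662, 0.749, 0.002], [-0.004, -0.001, -1.0]]
ft_force: [0.9, 0.4, 0.7]
opening: 0.537
grasp_force: 0.0
```

>>> servo_tool(
  motion=[
    [50,0,0,5,0],
    [0,0,0,0,0],
    [0,0,0,0,0],
    [0,0,0,0,0],
    [0,0,0,0,0],
    [0,0,0,0,0],
    [0,0,0,0,0],
    [0,0,0,0,0],
    [0,0,0,0,0],
  ],
)

```text
clock: 10.4
ee_pos: [602.0, 228.7, 21.4]
tcp_rot: [[-0.749, -0.663, 0.001], [-0.663, 0.749, 0.001], [-0.002, -0.0, -1.0]]
ft_force: [-0.2, 0.9, 5.5]
opening: 0.189
grasp_force: 30.6
```

>>> servo_tool(
  motion=[
    [0,0,0,-20,0],
    [0,0,0,-40,0],
    [0,0,0,-40,0],
    [0,0,0,-30,0],
    [0,0,0,0,0.1325],
    [0,0,0,0,0.1325],
    [0,0,0,0,0.1325],
    [0,0,0,0,0.1325],
    [0,0,0,0,0.1325],
    [0,0,0,0,0.1325],
    [0,0,0,0,0],
  ],
)

```text
clock: 11.5
ee_pos: [600.6, 228.0, 149.7]
tcp_rot: [[-0.998, 0.07, -0.002], [0.07, 0.998, -0.002], [0.002, -0.002, -1.0]]
ft_force: [-0.4, -0.5, 0.0]
opening: 0.189
grasp_force: 30.0
```

```bash
python3 -c "
from h import *
to(533.4,-223.6,120,86)"
```

```text
clk 11.5 pos [600.6 228.  149.7] yaw 86.0 | twist -0.001 tx,ty,tz [  35.6 -455.2   29.7] F [-0.4 -0.5  0. ] open 17.6 grip 30.0 q7 62
```

>>> servo_tool(
  motion=[
    [0,3,-25,0,0],
    [0,3,-40,0,0],
    [0,3,-40,0,0],
    [0,3,-40,0,0],
    [0,3,-40,0,0],
    [0,3,-40,0,0],
    [0,3,-40,0,0],
    [0,3,-40,0,0],
    [0,3,-40,0,0],
    [0,3,-40,0,0],
    [0,3,-40,0,0],
    [0,3,-30,0,0],
  ],
)

```text
clock: 12.7
ee_pos: [531.9, -226.6, 150.2]
tcp_rot: [[-0.998, 0.07, -0.001], [0.07, 0.998, -0.001], [0.001, -0.001, -1.0]]
ft_force: [0.3, -0.2, 0.3]
opening: 0.195
grasp_force: 3.0
```

>>> servo_tool(
  motion=[
    [0,0,0,0,0],
    [0,0,0,30,0],
    [0,0,0,25,0],
    [0,0,0,0,0],
    [0,0,0,0,0],
  ],
)

```text
clock: 13.2
ee_pos: [533.4, -222.2, 95.6]
tcp_rot: [[-0.998, 0.068, -0.001], [0.068, 0.998, 0.001], [0.001, 0.001, -1.0]]
ft_force: [0.8, -0.1, 0.5]
opening: 0.187
grasp_force: 30.0
```

```bash
python3 -c "
from h import *
to(533.4,-223.6,52,86)"
```

```text
clk 13.2 pos [ 533.4 -222.2   95.6] yaw 86.1 | twist 0.001 tx,ty,tz [-0.1 -1.4 43.6] F [ 0.8 -0.1  0.5] open 17.4 grip 30.0 q7 103
```

>>> servo_tool(
  motion=[
    [0,0,0,25,0],
    [0,0,0,12,0],
    [0,0,0,0,0],
    [0,0,0,2,0],
    [0,0,0,2,0],
    [0,0,0,0,0],
  ],
)

```text
clock: 13.8
ee_pos: [533.6, -223.2, 55.2]
tcp_rot: [[-0.998, 0.071, 0.001], [0.071, 0.998, -0.0], [-0.001, -0.0, -1.0]]
ft_force: [-0.3, 0.1, -0.9]
opening: 0.192
grasp_force: 30.0
```

>>> servo_tool(
  motion=[
    [0,0,0,2,0],
    [0,0,0,1,0],
    [0,0,0,0,0],
  ],
)

```text
clock: 14.1
ee_pos: [533.2, -223.1, 51.6]
tcp_rot: [[-0.997, 0.071, -0.0], [0.071, 0.997, 0.0], [0.0, 0.0, -1.0]]
ft_force: [0.3, 0.8, -0.0]
opening: 0.191
grasp_force: 30.0
```

>>> servo_tool(
  motion=[
    [35,0,0,0,0],
    [35,0,0,0,0],
    [35,0,0,0,0],
    [35,0,0,-20,0],
    [35,0,0,-40,0],
    [35,0,0,-40,0],
    [35,-5,40,0,0],
    [35,-5,40,0,0],
    [35,-5,40,0,0],
    [35,-5,40,0,0],
    [35,-5,40,0,0],
    [35,-5,40,0,0],
  ],
)

```text
clock: 15.3
ee_pos: [580.3, 15.7, 151.8]
tcp_rot: [[-0.997, 0.071, 0.0], [0.071, 0.997, -0.0], [-0.0, -0.0, -1.0]]
ft_force: [1.2, -0.7, -0.1]
opening: 0.378
grasp_force: 0.0
```

>>> servo_tool(
  motion=[
    [50,-5,40,0,0],
    [50,-5,40,0,0],
    [50,-5,25,0,0],
    [50,0,0,0,0.147],
    [50,0,0,0,0.147],
    [50,0,0,0,0.147],
    [50,0,0,0,0.147],
    [50,0,0,0,0.147],
    [50,0,0,0,0.147],
    [50,0,0,0,0.147],
    [50,0,0,0,0.147],
    [50,0,0,0,0],
  ],
)

```text
clock: 16.5
ee_pos: [602.4, 118.3, 151.5]
tcp_rot: [[-0.319, 0.948, -0.0], [0.948, 0.319, -0.0], [-0.0, -0.0, -1.0]]
ft_force: [-0.4, 0.3, -0.3]
opening: 0.539
grasp_force: 0.0
```

Run:
```python
from h import *
im=env.get_image('top');s=env.get_image('side')
cv2.imwrite('pics/top2.png',im);cv2.imwrite('pics/side2.png',s)
to(604.8,118.6,22,18.5)
for b in blobs('top',im,*BR,(190,205,300,295),15,17):print('tray',b)
for b in blobs('top',im,*BR,(340,205,430,295),15,46):print('plate',b)
for b in blobs('side',s,(15,100,100),(35,255,255),(220,245,350,335),12,12):print('side',b)
```

```text
clk 16.6 pos [602.4 118.1 151.6] yaw 18.8 | twist 0.005 tx,ty,tz [ -0.2   2.4 129.6] F [-0.4  0.5  0.1] open 50.0 grip 0.0 q7 18
tray (61.0, array([212.5, 253. ]), array([542.7, 280.5]), array([17.1, 27.7]), np.float32(132.2))
plate (72.5, array([405.5, 242.5]), array([ 534.3, -223. ]), array([18.1, 29.1]), np.float32(173.1))
side (89.5, array([272.5, 311.2]), array([544.1, 280.7]), array([18.9, 37.8]), np.float32(127.0))
side (58.0, array([276.5, 261. ]), array([606.7, 117.9]), array([17.4, 40.8]), np.float32(113.4))
```

B is on the plate. C hasn't moved, so I'll pick it next.

>>> servo_tool(
  motion=[
    [50,0,2,40,0],
    [50,0,0,40,0],
    [50,0,0,30,0],
    [50,0,0,15,0],
    [50,0,0,3,0],
    [50,0,0,1,0],
    [50,0,0,0,0],
  ],
)

```text
clock: 17.3
ee_pos: [605.6, 118.7, 24.1]
tcp_rot: [[-0.319, 0.948, 0.003], [0.948, 0.319, 0.001], [-0.0, 0.003, -1.0]]
ft_force: [-0.7, 0.4, -0.0]
opening: 0.539
grasp_force: 0.0
```

>>> servo_tool(
  motion=[
    [0,0,0,0,0],
    [0,0,0,0,0],
    [0,0,0,0,0],
    [0,0,0,0,0],
    [0,0,0,0,0],
    [0,0,0,0,0],
    [0,0,0,0,0],
  ],
)

```text
clock: 18.0
ee_pos: [604.8, 118.6, 22.9]
tcp_rot: [[-0.318, 0.948, 0.001], [0.948, 0.318, 0.0], [-0.0, 0.001, -1.0]]
ft_force: [-0.1, -0.0, 1.5]
opening: 0.193
grasp_force: 30.0
```

>>> servo_tool(
  motion=[
    [0,0,0,-20,0],
    [0,0,0,-40,0],
    [0,0,0,-40,0],
    [0,0,0,-30,0],
    [0,0,0,0,-0.147],
    [0,0,0,0,-0.147],
    [0,0,0,0,-0.147],
    [0,0,0,0,-0.147],
    [0,0,0,0,-0.147],
    [0,0,0,0,-0.147],
    [0,0,0,0,-0.147],
    [0,0,0,0,-0.147],
  ],
)

```text
clock: 19.2
ee_pos: [603.8, 118.1, 152.1]
tcp_rot: [[-0.998, 0.065, -0.002], [0.065, 0.998, -0.001], [0.002, -0.001, -1.0]]
ft_force: [-0.5, 1.0, -0.5]
opening: 0.188
grasp_force: 30.0
```

>>> servo_tool(
  motion=[
    [0,5,-25,0,0],
    [0,5,-35,0,0],
    [0,5,-35,0,0],
    [0,5,-35,0,0],
    [0,5,-35,0,0],
    [0,5,-35,0,0],
    [0,5,-35,0,0],
    [0,5,-35,0,0],
    [0,5,-25,0,0],
    [0,0,0,0,0],
    [0,0,0,0,0],
  ],
)

```text
clock: 20.3
ee_pos: [538.3, -172.5, 152.3]
tcp_rot: [[-0.997, 0.072, -0.001], [0.072, 0.997, 0.001], [0.001, 0.001, -1.0]]
ft_force: [0.7, 0.8, -0.8]
opening: 0.189
grasp_force: 30.0
```

```bash
python3 -c "
from h import *
to(537,-173.8,53.5,86)"
```

```text
clk 20.3 pos [ 538.3 -172.5  152.3] yaw 85.9 | twist -0.002 tx,ty,tz [ 1.2 -1.4 98.8] F [ 0.7  0.8 -0.8] open 17.6 grip 30.0 q7 99
```

>>> servo_tool(
  motion=[
    [0,1,-1,40,0],
    [0,0,0,40,0],
    [0,0,0,14,0],
    [0,0,0,3,0],
    [0,0,0,1,0],
    [0,0,0,0,0],
    [0,0,0,0,0],
  ],
)

```text
clock: 21.0
ee_pos: [538.8, -173.7, 56.2]
tcp_rot: [[-0.998, 0.071, 0.003], [0.071, 0.998, -0.001], [-0.003, -0.001, -1.0]]
ft_force: [0.1, -0.1, 0.8]
opening: 0.189
grasp_force: 30.0
```

>>> servo_tool(
  motion=[
    [0,0,0,2,0],
    [0,0,0,1,0],
    [0,0,0,0,0],
    [0,0,0,0,0],
  ],
)

```text
clock: 21.4
ee_pos: [538.4, -173.8, 52.9]
tcp_rot: [[-0.997, 0.071, 0.002], [0.071, 0.997, -0.001], [-0.002, -0.0, -1.0]]
ft_force: [-0.8, -0.0, 5.0]
opening: 0.187
grasp_force: 30.0
```

>>> servo_tool(
  motion=[
    [35,0,0,0,0],
    [35,0,0,0,0],
    [35,0,0,0,0],
    [35,0,0,-20,0],
    [35,0,0,-40,0],
    [35,0,0,-40,0],
    [35,2,40,0,0],
    [35,2,40,0,0],
    [35,2,40,0,0],
    [35,2,40,0,0],
    [35,2,40,0,0],
    [35,2,40,0,0],
  ],
)

```text
clock: 22.6
ee_pos: [542.3, 68.3, 151.5]
tcp_rot: [[-0.997, 0.071, -0.0], [0.071, 0.997, -0.0], [0.0, -0.0, -1.0]]
ft_force: [0.4, 0.8, 0.4]
opening: 0.376
grasp_force: 0.0
```

>>> servo_tool(
  motion=[
    [50,3,40,0,0],
    [50,3,40,0,0],
    [50,3,40,0,0],
    [50,3,40,0,0],
    [50,3,40,0,0],
    [50,0,10,0,0.127],
    [50,0,0,0,0.127],
    [50,0,0,0,0.127],
    [50,0,0,0,0.127],
    [50,0,0,0,0.127],
    [50,0,0,0,0.127],
    [50,0,0,0,0],
  ],
)

```text
clock: 23.8
ee_pos: [542.1, 277.4, 151.2]
tcp_rot: [[-0.673, 0.739, -0.001], [0.739, 0.673, -0.001], [-0.0, -0.001, -1.0]]
ft_force: [0.1, -0.3, -0.3]
opening: 0.539
grasp_force: 0.0
```

Run:
```python
from h import *
im=env.get_image('top');s=env.get_image('side')
to(543.2,280.5,22.5,42.2)
for b in blobs('top',im,*BR,(190,205,300,295),15,17):print('tray',b)
for b in blobs('top',im,*BR,(340,205,430,295),15,46):print('plate',b)
for b in blobs('side',s,(15,100,100),(35,255,255),(220,245,350,335),12,12):print('side',b)
```

```text
clk 23.9 pos [542.3 277.3 151.3] yaw 42.5 | twist 0.004 tx,ty,tz [  1.8   2.9 128.8] F [-0.1 -0.1  0.4] open 49.7 grip 0.0 q7 21
plate (69.5, array([405.5, 242. ]), array([ 535.4, -223.1]), array([18.1, 27.1]), np.float32(173.1))
plate (69.5, array([386.5, 242. ]), array([ 538.5, -174. ]), array([18.2, 26.9]), np.float32(173.6))
side (87.5, array([272.4, 311.2]), array([544.3, 281.1]), array([18.2, 37.4]), np.float32(127.0))
```

>>> servo_tool(
  motion=[
    [50,2,3,40,0],
    [50,0,0,40,0],
    [50,0,0,30,0],
    [50,0,0,14,0],
    [50,0,0,3,0],
    [50,0,0,1,0],
    [50,0,0,0,0],
  ],
)

```text
clock: 24.6
ee_pos: [544.6, 281.3, 25.2]
tcp_rot: [[-0.673, 0.74, 0.003], [0.74, 0.673, 0.001], [-0.001, 0.003, -1.0]]
ft_force: [-0.5, 0.6, 0.5]
opening: 0.533
grasp_force: 0.0
```

>>> servo_tool(
  motion=[
    [0,0,0,0,0],
    [0,0,0,0,0],
    [0,0,0,0,0],
    [0,0,0,0,0],
    [0,0,0,0,0],
    [0,0,0,0,0],
    [0,0,0,0,0],
  ],
)

```text
clock: 25.3
ee_pos: [543.6, 281.0, 23.9]
tcp_rot: [[-0.673, 0.74, 0.0], [0.74, 0.673, 0.0], [-0.0, 0.001, -1.0]]
ft_force: [1.1, -0.4, 2.1]
opening: 0.187
grasp_force: 30.0
```

>>> servo_tool(
  motion=[
    [0,0,0,-20,0],
    [0,0,0,-40,0],
    [0,0,0,-40,0],
    [0,0,0,-30,0],
    [0,0,0,0,-0.127],
    [0,0,0,0,-0.127],
    [0,0,0,0,-0.127],
    [0,0,0,0,-0.127],
    [0,0,0,0,-0.127],
    [0,0,0,0,-0.127],
    [0,0,0,0,0],
  ],
)

```text
clock: 26.4
ee_pos: [543.2, 280.1, 153.2]
tcp_rot: [[-0.997, 0.071, -0.001], [0.071, 0.997, -0.0], [0.001, -0.001, -1.0]]
ft_force: [-0.1, -0.1, -0.9]
opening: 0.192
grasp_force: 30.0
```

>>> servo_tool(
  motion=[
    [0,-2,-25,0,0],
    [0,-2,-35,0,0],
    [0,-2,-35,0,0],
    [0,-2,-35,0,0],
    [0,-2,-35,0,0],
    [0,-2,-35,0,0],
    [0,-2,-35,0,0],
    [0,-2,-35,0,0],
    [0,-2,-35,0,0],
    [0,-2,-35,0,0],
    [0,-2,-35,0,0],
    [0,-3,-30,0,0],
  ],
)

```text
clock: 27.6
ee_pos: [539.0, -127.3, 153.5]
tcp_rot: [[-0.997, 0.075, -0.001], [0.075, 0.997, -0.001], [0.001, -0.001, -1.0]]
ft_force: [0.3, 1.7, -0.8]
opening: 0.188
grasp_force: 30.0
```

>>> servo_tool(
  motion=[
    [0,0,0,0,0],
    [0,0,0,0,0],
    [0,0,0,0,0],
  ],
)

```text
clock: 27.9
ee_pos: [539.7, -123.2, 153.5]
tcp_rot: [[-0.998, 0.07, -0.0], [0.07, 0.998, 0.001], [0.001, 0.001, -1.0]]
ft_force: [-0.1, -0.2, -0.6]
opening: 0.192
grasp_force: 30.0
```

```bash
python3 -c "
from h import *
to(540.6,-123.9,54,86)"
```

```text
clk 27.9 pos [ 539.7 -123.2  153.5] yaw 86.0 | twist 0.0 tx,ty,tz [-0.9 -0.7 99.5] F [-0.1 -0.2 -0.6] open 17.9 grip 30.0 q7 94
```

>>> servo_tool(
  motion=[
    [0,0,0,40,0],
    [0,0,0,40,0],
    [0,0,0,14,0],
    [0,0,0,3,0],
    [0,0,0,1,0],
    [0,0,0,1,0],
    [0,0,0,0,0],
    [0,0,0,0,0],
  ],
)

```text
clock: 28.7
ee_pos: [540.3, -125.1, 55.6]
tcp_rot: [[-0.997, 0.071, 0.002], [0.071, 0.997, -0.0], [-0.002, -0.0, -1.0]]
ft_force: [0.3, 0.0, -0.2]
opening: 0.191
grasp_force: 30.0
```

>>> servo_tool(
  motion=[
    [0,0,0,1.5,0],
    [0,0,0,0,0],
    [35,0,0,0,0],
    [35,0,0,0,0],
    [35,0,0,0,0],
    [35,0,0,-20,0],
    [35,0,0,-40,0],
    [35,0,0,-40,0],
    [35,10,40,0,0],
    [35,10,40,0,0],
    [35,10,40,0,0],
    [35,10,40,0,0],
  ],
)

```text
clock: 29.9
ee_pos: [510.6, 38.8, 153.2]
tcp_rot: [[-0.997, 0.071, 0.0], [0.071, 0.997, 0.0], [-0.0, 0.0, -1.0]]
ft_force: [0.3, -0.1, 0.9]
opening: 0.38
grasp_force: 0.0
```

>>> servo_tool(
  motion=[
    [60,10,40,0,0],
    [60,10,20,0,0],
    [60,0,0,0,0],
  ],
)

```text
clock: 30.2
ee_pos: [493.8, 103.1, 153.0]
tcp_rot: [[-0.998, 0.063, -0.001], [0.063, 0.998, 0.002], [0.002, 0.002, -1.0]]
ft_force: [0.3, -0.4, 0.7]
opening: 0.588
grasp_force: 0.0
```

Run:
```python
from h import *
im=env.get_image('top')
to(407,-163.4,150,86)
for b in blobs('top',im,*BR,(190,205,430,295),15,46):print('brass',b)
for b in blobs('top',im,(0,0,0),(180,255,80),(350,216,420,265),100,34):print('plate',b)
cv2.imwrite('pics/top3.png',im)
```

```text
clk 30.25 pos [494.8 100.1 153. ] yaw 86.2 | twist 0.003 tx,ty,tz [  69.2 -269.     3. ] F [-0.4  0.   0.3] open 57.9 grip 0.0 q7 70
brass (68.5, array([405.5, 242. ]), array([ 535.4, -223.1]), array([18.1, 27.1]), np.float32(173.1))
brass (69.5, array([386.5, 242. ]), array([ 538.5, -174. ]), array([18.2, 26.9]), np.float32(173.6))
brass (75.0, array([367.5, 242.5]), array([ 540.4, -124.7]), array([18.2, 29.3]), np.float32(174.1))
plate (2168.5, array([385.5, 239.5]), array([ 547.3, -174.7]), array([157.9,  97.9]), np.float32(86.3))
```

View pics/top3.png

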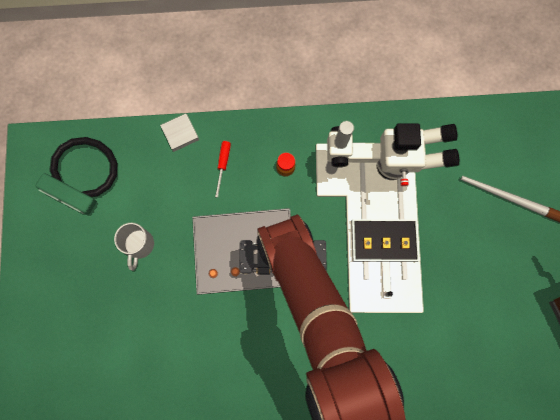

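All three blanks lie side by side on the plate at (368,242), (387,242) and (405,242). Next is the handle.

>>> servo_tool(
  motion=[
    [60,5,-30,0,0],
    [60,10,-40,0,0],
    [60,10,-40,0,0],
    [60,10,-40,0,0],
    [60,10,-40,0,0],
    [60,10,-40,0,0],
    [60,10,-35,0,0],
    [60,5,-3,0,0],
    [60,0,0,0,0],
    [60,0,0,0,0],
  ],
)

```text
clock: 31.25
ee_pos: [406.8, -163.5, 153.2]
tcp_rot: [[-0.997, 0.071, 0.0], [0.071, 0.997, 0.0], [-0.0, 0.0, -1.0]]
ft_force: [0.2, -0.2, 0.4]
opening: 0.643
grasp_force: 0.0
```

```bash
python3 -c "
from h import *
to(407,-163.4,58,86)"
```

```text
clk 31.25 pos [ 406.8 -163.5  153.2] yaw 85.9 | twist -0.001 tx,ty,tz [-0.2  0.2 95.2] F [ 0.2 -0.2  0.4] open 59.8 grip 0.0 q7 103
```

>>> servo_tool(
  motion=[
    [60,0,0,40,0],
    [60,0,0,40,0],
    [60,0,0,15,0],
    [0,0,0,0,0],
    [0,0,0,0,0],
    [0,0,0,0,0],
    [0,0,0,0,0],
    [0,0,0,0,0],
    [0,0,0,0,0],
    [0,0,0,0,0],
    [0,0,0,0,0],
  ],
)

```text
clock: 32.35
ee_pos: [406.9, -163.5, 58.5]
tcp_rot: [[-0.998, 0.071, 0.001], [0.071, 0.998, 0.0], [-0.001, 0.0, -1.0]]
ft_force: [0.1, 1.2, 4.5]
opening: 0.123
grasp_force: 30.0
```

>>> servo_tool(
  motion=[
    [0,-2,0,0,0],
    [0,-5,0,0,0],
    [0,-8,0,0,0],
    [0,-10,0,0,0],
    [0,-10,0,0,0],
    [0,-10,0,0,0],
    [0,-10,0,0,0],
    [0,-10,0,0,0],
    [0,-10,0,0,0],
    [0,-10,0,0,0],
    [0,-10,0,0,0],
    [0,-10,0,0,0],
  ],
)

```text
clock: 33.55
ee_pos: [511.0, -170.6, 58.5]
tcp_rot: [[-0.997, 0.071, -0.002], [0.071, 0.998, 0.001], [0.002, 0.001, -1.0]]
ft_force: [-1.5, 1.3, 5.2]
opening: 0.122
grasp_force: 30.0
```

>>> servo_tool(
  motion=[
    [0,-10,0,0,0],
    [0,-10,0,0,0],
    [0,-10,0,0,0],
    [0,-10,0,0,0],
    [0,-10,0,0,0],
    [0,-5,0,0,0],
    [0,-4,0,0,0],
    [0,-2,0,0,0],
    [0,-2,0,0,0],
    [0,0,0,0,0],
    [0,0,0,0,0],
  ],
)

```text
clock: 34.65
ee_pos: [574.5, -175.0, 58.6]
tcp_rot: [[-0.998, 0.07, 0.001], [0.07, 0.998, 0.001], [-0.0, 0.001, -1.0]]
ft_force: [-1.5, 1.8, 5.2]
opening: 0.124
grasp_force: 30.0
```

>>> servo_tool(
  motion=[
    [0,-1.5,0,0,0],
    [0,-1.5,0,0,0],
    [0,-1,0,0,0],
    [0,0,0,0,0],
    [0,0,0,0,0],
  ],
)

```text
clock: 35.15
ee_pos: [576.3, -175.1, 58.6]
tcp_rot: [[-0.997, 0.071, -0.004], [0.071, 0.998, 0.001], [0.004, 0.001, -1.0]]
ft_force: [-4.3, 1.9, 8.0]
opening: 0.118
grasp_force: 30.0
```

>>> servo_tool(
  motion=[
    [50,0,0,0,0],
    [50,0,0,0,0],
    [50,0,0,0,0],
    [50,0,0,0,0],
    [50,0,0,-20,0],
    [50,0,0,-40,0],
    [50,0,0,-40,0],
    [50,0,0,-40,0],
    [50,0,0,-40,0],
    [50,0,0,-40,0],
    [50,0,0,-40,0],
    [50,0,0,-5,0],
  ],
)

```text
clock: 36.35
ee_pos: [580.6, -176.6, 329.0]
tcp_rot: [[-0.997, 0.071, 0.011], [0.071, 0.997, -0.003], [-0.011, -0.002, -1.0]]
ft_force: [0.7, 0.9, 0.1]
opening: 0.539
grasp_force: 0.0
```

Run:
```python
from h import *
im=env.get_image('top');s=env.get_image('side')
cv2.imwrite('pics/side4.png',cv2.resize(s[70:250,200:420],None,fx=3,fy=3))
to(638.2,-179.5,323,86)
for q in(cv2.imread('pics/side0.png'),s):
  for b in blobs('side',q,(0,150,80),(8,255,255),(295,110,330,145),5,262):print('knob',b)
for b in blobs('side',s,(15,100,100),(35,255,255),(260,150,380,240),8,46):print('brass',b)
print(proj('side',(641.2,-179.7,262)),proj('top',(641.2,-179.7,262)))
```

```text
clk 36.45 pos [ 578.7 -176.   324.3] yaw 85.9 | twist -0.001 tx,ty,tz [-59.6   0.7   1.3] F [-0.4  1.2 -0.9] open 49.8 grip 0.0 q7 100
knob (7.0, array([312., 126.]), array([ 639. , -186.5]), array([ 5.6, 34.9]), np.float32(109.4))
knob (7.0, array([312., 126.]), array([ 639. , -186.5]), array([ 5.6, 34.9]), np.float32(109.4))
brass (30.0, array([279.3, 197.3]), array([ 708.2, -131. ]), array([30.1, 29.1]), np.float32(88.9))
brass (27.5, array([286.3, 190.7]), array([ 706.7, -179. ]), array([28.4, 30.5]), np.float32(98.9))
brass (28.5, array([292.9, 184.3]), array([ 703.8, -230.8]), array([27.7, 38.5]), np.float32(98.8))
(np.float64(310.4380476855797), np.float64(126.57422086450248)) (np.float64(404.40626485109453), np.float64(181.69701666227465))
```

View pics/side4.png

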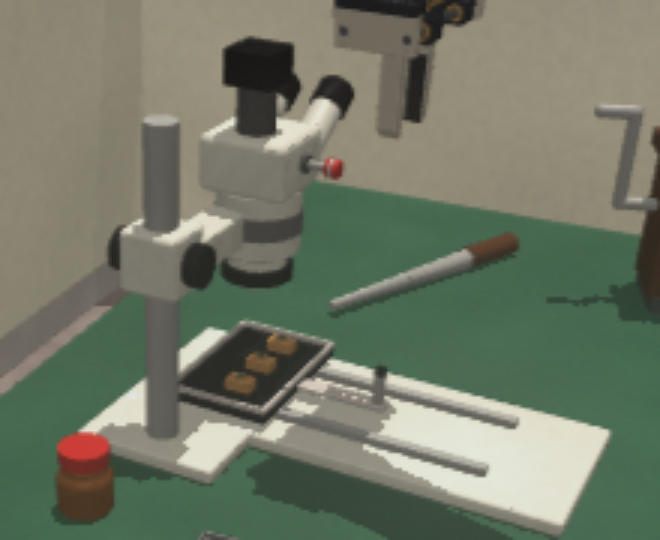

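The plate is home under the objective with three blanks on it (crop px 240–280, 340–385). The knob is at (333,168) in the crop.

>>> servo_tool(
  motion=[
    [50,-20,0,0,0],
    [50,-25,0,0,0],
    [50,-14,0,0,0],
    [50,0,0,0,0],
    [50,0,0,0,0],
    [50,0,0,30,0],
    [50,0,0,20,0],
    [50,0,0,12,0],
    [50,0,0,0,0],
    [50,0,0,0,0],
  ],
)

```text
clock: 37.45
ee_pos: [637.1, -180.2, 261.9]
tcp_rot: [[-0.997, 0.071, 0.001], [0.071, 0.997, -0.0], [-0.001, -0.0, -1.0]]
ft_force: [1.2, -0.1, -0.5]
opening: 0.537
grasp_force: 0.0
```

>>> servo_tool(
  motion=[
    [0,-1,0,1,0],
    [0,0,0,0,0],
    [0,0,0,0,0],
    [0,0,0,0,0],
    [0,0,0,0,0],
    [0,0,0,0,0],
    [0,0,0,0,0],
    [0,0,0,0,0],
    [0,0,0,0,0],
  ],
)

```text
clock: 38.35
ee_pos: [638.2, -179.4, 260.4]
tcp_rot: [[-0.998, 0.07, 0.0], [0.07, 0.998, 0.001], [-0.0, 0.001, -1.0]]
ft_force: [-1.1, 2.2, 2.5]
opening: 0.181
grasp_force: 30.0
```

Gripped at 17 mm, which fits the knob. I'll pull 12 mm.

>>> servo_tool(
  motion=[
    [0,2,0,0,0],
    [0,2,0,0,0],
    [0,2,0,0,0],
    [0,2,0,0,0],
    [0,2,0,0,0],
    [0,2,0,0,0],
    [0,0,0,0,0],
    [0,0,0,0,0],
    [0,0,0,0,0],
  ],
)

```text
clock: 39.25
ee_pos: [626.2, -178.6, 260.3]
tcp_rot: [[-0.998, 0.07, 0.0], [0.07, 0.998, 0.001], [0.0, 0.001, -1.0]]
ft_force: [0.7, 4.8, 3.0]
opening: 0.183
grasp_force: 30.0
```

>>> servo_tool(
  motion=[
    [50,0,0,0,0],
    [50,0,0,0,0],
    [50,0,0,0,0],
    [50,0,0,0,0],
    [50,0,0,-20,0],
    [50,0,0,-30,0],
    [50,0,0,-20,0],
    [50,30,0,0,0],
    [50,40,0,0,0],
    [50,40,0,0,0],
    [50,30,20,0,0],
    [50,0,0,0,0],
  ],
)

```text
clock: 40.45
ee_pos: [484.0, -147.5, 330.5]
tcp_rot: [[-0.998, 0.07, -0.003], [0.07, 0.998, 0.001], [0.003, 0.001, -1.0]]
ft_force: [0.5, 0.4, 0.3]
opening: 0.537
grasp_force: 0.0
```

>>> servo_tool(
  motion=[
    [50,0,40,0,0],
    [50,0,40,0,0],
    [50,0,40,0,0],
    [50,0,40,0,0],
    [50,0,30,0,0],
    [50,0,0,0,0],
    [50,0,0,0,0],
  ],
)

```text
clock: 41.15
ee_pos: [502.0, 39.9, 330.0]
tcp_rot: [[-0.998, 0.07, 0.0], [0.07, 0.998, -0.001], [-0.0, -0.001, -1.0]]
ft_force: [0.2, -0.7, 0.7]
opening: 0.54
grasp_force: 0.0
```

Run:
```python
from h import *
im=env.get_image('top');s=env.get_image('side')
cv2.imwrite('pics/f.png',np.hstack([cv2.resize(s[70:250,200:350],(400,480)),cv2.resize(im[150:300,190:430],(400,250))[0:250].repeat(1,0) if 0 else cv2.resize(im[150:300,300:430],(400,480))]))
print('knob want',proj('side',(629.2,-178.9,262)))
for b in blobs('side',s,(0,150,80),(8,255,255),(295,110,340,145),5,262):print('knob',b)
for b in blobs('top',im,(0,150,100),(8,255,255),(395,165,415,205),10,268):print('knob top',b)
for b in blobs('side',s,(15,100,100),(35,255,255),(260,150,380,240),8,46):print('brass',b)
to(0,0,0,86)
```

```text
knob want (np.float64(314.42428319459344), np.float64(127.32710587650452))
knob (8.0, array([316. , 126.5]), array([ 627.7, -187.9]), array([ 5.6, 43.3]), np.float32(108.9))
knob top (17.5, array([404.5, 188.5]), array([ 624.1, -176.3]), array([15.8,  6.9]), np.float32(86.3))
brass (34.0, array([279.5, 197.2]), array([ 708.1, -132.3]), array([32.7, 29.3]), np.float32(88.9))
brass (29.5, array([286.3, 190.7]), array([ 706.7, -179. ]), array([28.4, 30.5]), np.float32(98.9))
brass (30.5, array([293.1, 184.4]), array([ 703.9, -231.1]), array([25.7, 41.7]), np.float32(111.3))
clk 41.25 pos [501.8  38.2 330. ] yaw 85.8 | twist -0.004 tx,ty,tz [497.9 -73.1 330. ] F [ 0.3 -0.3 -1.2] open 50.3 grip 0.0 q7 76
```

View pics/f.png

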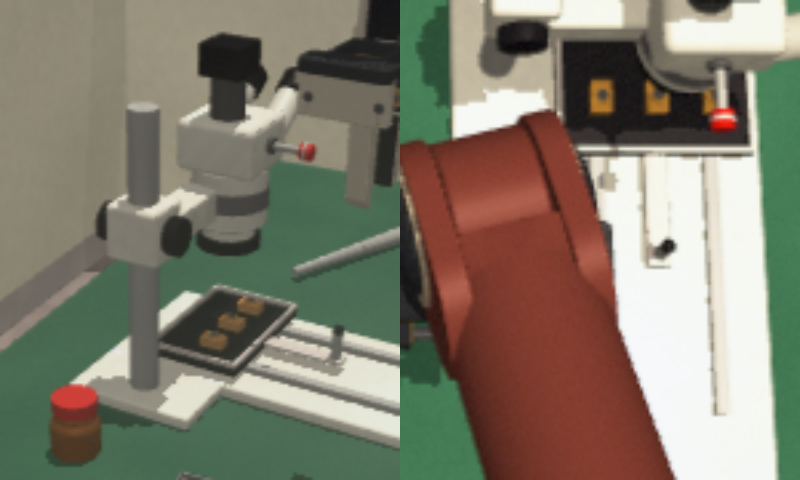

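The knob has moved about 11.4 mm, so the rod is at its middle click. The plate is home with all three blanks on it, and the arm is clear. I'll hand it in.

```bash
python3 -c "
from plant import env
print(env.finish_job())"
```

```text
the job is handed in; nothing more can be done
None
```

I handed the job in at about 41 s of the 210 s allowed; the pictures show all three brass blanks side by side on the plate, the plate fully home, and the rod pulled about 11–12 mm to its middle click, but the hand-in returned no verdict.

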